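# Find the concealed catch of the match chest

## Robot

A 6-joint arm with a two-finger parallel gripper is mounted at the origin on a cart in front of the work surface, level with it; the furniture and walls round the work are solid. World frame = base frame: x ahead of the robot, y to its left, z up, the work surface at z = 0. Lengths are in mm, angles in rad, forces in N, time in s.
With the tool pointing down it reaches from about 325 to 875 mm from the base axis. Payload 4.4 kg.
Tool frame: the origin (TCP) lies on the centre line of the jaws, within the pads' length; the fingertips stand ahead of it and the grasp point (between the pads) lies 6 mm ahead of it (ctrl.tcp_to_tips is the z of the fingertips in the tool frame, in mm); z points along the fingers, y is the line along which they close (so a half turn about z gives the same grasp; the last joint's range is limited). The gripper opens to 85 mm and grips with 20 to 120 N. Pads are 22 mm wide; open, the fingers measure 114 mm over their backs; the gripper's body (76 mm by 85 mm) begins 54 mm behind the grasp point. The pads swing forward as they close: fully open they stand 13 mm farther back than shut.
Start: joints at [-1.498, 0.207, 1.542, -0, 1.393, -0.15], TCP at [127.04, -560.793, 256.282] pointing down, gripper open.
Joint ranges: [-2.73, 2.73], [-0.86, 2.22], [0.23, 2.46], [-1.11, 4.25], [0.08, 2.63], [-2.82, 2.82]. Speed limits (rad/s): [2.79, 2.79, 3.14, 3.14, 3.14, 3.14].

## Interface

Orientations are given as a 3x3 rotation matrix whose columns are the frame's x, y, z axes.
In Python, from plant import ctrl, sensors, optics gives the robot as it stands. Calls block until the motion is done:
- ctrl.move_ptp(position, orientation): joint-space move of the TCP to a pose.
- ctrl.move_l(position, rot=None, vel=150, threshold=None): straight line of the TCP; rot=None keeps the orientation; vel is the mean speed in mm/s. With threshold (N) it stops when the force on the tool has changed by that much, and returns True; else False.
- ctrl.set_joints(angles): joint-space move.
- ctrl.gripper_to(opening, force=None): finger opening in mm; force is the grip in N (None keeps the last); returns when the fingers have stopped.
- ctrl.hold(seconds).
- ctrl.solve_ik(position, orientation): joint angles nearest the present ones, or None.
- sensors.read_state(): the state.
- optics.grab_frame(name): name is "scene" or "top" or "wrist"; returns (picture, depth): 480x640x3 uint8, red, green, blue; 480x640 float32, mm along the optical axis (not along the pixel's ray), 0 where there is no reading.
- optics.camera_params(name): a dict with "mtx" (3x3 intrinsics, pixels), "k1" (the pictures are not rectified: a ray, as slopes to the right and down, at radius r is drawn at 1 + k1 r^2 times it, then the intrinsics apply), "R" (3x3) and "t" (3): a world point X has camera coordinates R X + t; the wrist camera has in their place "T_tool_cam" (4x4, takes a point from camera to tool coordinates, whose origin is the TCP and whose axes are the flange's). Camera axes: x right, y down, z forward; pixel columns grow to the right and rows downward; lengths in mm; the calibration is good to about 2 mm. A picture is of the moment at which its call begins: read the wrist's pose just before it. camera_params takes no time and is no camera call.
A pose or a line that the arm cannot do raises ctrl.MotionError and nothing moves.
- ctrl.finish_job(): hands the job in; it is judged then, once.
The state is a dict: "t": time; "q": joint angles; "qvel": joint speeds; "tau": joint torques, N m; "eef_pos": TCP position; "eef_rot": TCP orientation; "force": force on the tool from outside, world axes, zero at the start; "wrist_torque": the same for the moment, N m; "grip_width": finger opening in mm; "grasp_force": force on a finger pad.
Only numpy, scipy, OpenCV 4.12 (cv2) and the standard library are available. Lean on these libraries where they do the work, as an engineer would, in place of code of your own. Each camera call takes 0.05 s, during which the arm holds its last target. There are 200 camera calls.

## Task

Open the hidden drawer of the low wooden chest: with your fingertips, feel over the six square tiles set into its flat top until you find the one that gives, then press that tile all the way down so that the drawer springs out at the front. Then take your hand away so that the tile comes back up and the drawer is left standing open. Do not pound on the chest, pick nothing up, and leave the candle glass on the chest and everything round it where it stands.

Things in the scene. Friction and masses are not known exactly. Their poses are not given: they have to be found in the camera images.
- chest: low dark wooden chest, 150 mm deep (x) x 320 mm wide (y) x 78 mm high, immovable. Origin at the centre of its underside; x towards its back, y to the left seen from the front, z up. Its front (-x, with the drawer) faces the robot, turned by up to 0.3 rad. The right end of its top (chest y below -40 mm) is plain and carries the candle glass.
- tile_field (a point): centre of the six tiles in the chest's top, level with their faces (chest x 0, y +48, z 76 mm; axes as the chest's). The tiles look alike: wooden squares of 49 mm in 50 mm openings, faces 2 mm below the frame, in two rows at this frame's x = -31 and +31 mm and three columns at y = -62, 0 and +62 mm. Five are rigid; one, a different one each time, is the catch.
- catch (a joint): how far the live tile is pressed down, m: 0 at rest, 0.008 at its stop. The drawer is let go at about 0.006. It gives from about 1.6 N on and takes 0.8 N more per mm, about 8 N at the stop; it springs back when let go. Only touch, not sight, tells it from the other tiles.
- drawer (a joint): how far the drawer in the chest's front is out, m: 0 shut and latched (it cannot be pulled open), 0.075 fully out. Once let go, its spring drives it fully out, towards the chest's -x, in about 1 s, and it stays out. A loose matchbox lies in it.
- candle_glass: low round glass with a tealight in it, 74 mm across, 43 mm tall (the flame about 10 mm more), loose on the chest's top near its right end; a bystander. Origin under its centre.
- steel_cup: steel cup with a handle, 58 x 79 x 92 mm, on the worktop to the right; a bystander. Origin under its centre.
- card: card in a small wooden block, 25 x 62 x 88 mm, on the worktop to the left; a bystander. Origin under its centre.
- wine_glass: wine glass standing upside down, 81 mm across, 202 mm tall, on the worktop to the left; a bystander. Origin under its centre.
- matches: matchbox, 36 x 54 x 15 mm, lying loose in the drawer (hidden until it opens); it is to stay there. Origin under its centre.

How it is judged:
By the outcome, as a careful person would: the job done as asked, in the order asked, and still so for the second after the job is handed in, with the robot touching nothing.
It also fails if it takes over 64 s, if anything falls off the work surface, if the arm or the gripper's body presses on something with over 40 N, if the wrist force passes 120 N, or if a joint passes its speed limit or range.

## Working session

There is one attempt and no reset: what is moved stays moved. The work goes in short steps, each a Python script; the robot and the scene stay as the last script left them, time stands still between calls to the robot, and variables do not carry over. Pictures are saved under pics/ and viewed, at most 10 in all, crops included, and the job is handed in when it is done.

```bash
mkdir -p pics; ls; python3 - <<'E'
from plant import ctrl, sensors, optics
import cv2
for n in ("scene","top"):
    p,d=optics.grab_frame(n); cv2.imwrite(f"pics/{n}.png",p[:,:,::-1])
    import numpy as np; np.save(f"{n}_d.npy",d)
    print(n,optics.camera_params(n))
print(ctrl.tcp_to_tips, sensors.read_state())
E
```

```text
pics
scene {'mtx': array([[526.02166486,   0.        , 322.58365513],
       [  0.        , 526.02166486, 233.40184942],
       [  0.        ,   0.        ,   1.        ]]), 'k1': 0.01940827763311176, 'R': array([[-0.47330149, -0.88086457, -0.0079566 ],
       [-0.66373423,  0.36254365, -0.65423158],
       [ 0.57917404, -0.30436772, -0.75625242]]), 't': array([ 269.07379322,  417.30670419, 1116.0611452 ])}
top {'mtx': array([[476.66840434,   0.        , 321.18363391],
       [  0.        , 476.66840434, 241.26286751],
       [  0.        ,   0.        ,   1.        ]]), 'k1': -0.08233995775379031, 'R': array([[-0.0202763 , -0.99974562, -0.00987728],
       [-0.99668797,  0.02099049, -0.07856521],
       [ 0.07875255,  0.00825156, -0.99686004]]), 't': array([  34.6970389 ,  551.41295129, 1180.09700872])}
25.0 {'t': 0.1, 'q': array([-1.49848210e+00,  2.07365562e-01,  1.54283172e+00,  8.75848958e-06,
        1.39351085e+00, -1.50493688e-01]), 'qvel': array([-0.00024982, -0.00167897, -0.00576019,  0.00029262, -0.00197801,
        0.00026199]), 'tau': array([-1.42249213e-03, -3.84099483e+01, -2.92548680e+01, -1.98988073e-04,
        4.93018262e-03,  3.52545406e-07]), 'eef_pos': array([ 127.00518091, -560.13923332,  255.21456863]), 'eef_rot': array([[ 9.75281200e-01,  2.20967327e-01, -1.44246883e-04],
       [ 2.20967134e-01, -9.75278971e-01,  2.11056797e-03],
       [ 3.25685610e-04, -2.09027108e-03, -9.99997762e-01]]), 'force': array([-0.07373179,  0.30671069, -0.28963545]), 'wrist_torque': array([ 0.01719913, -0.03966364, -0.04157822]), 'grasp_force': 0.0, 'grip_width': 85.89024801469539}
```

View pics/top.png

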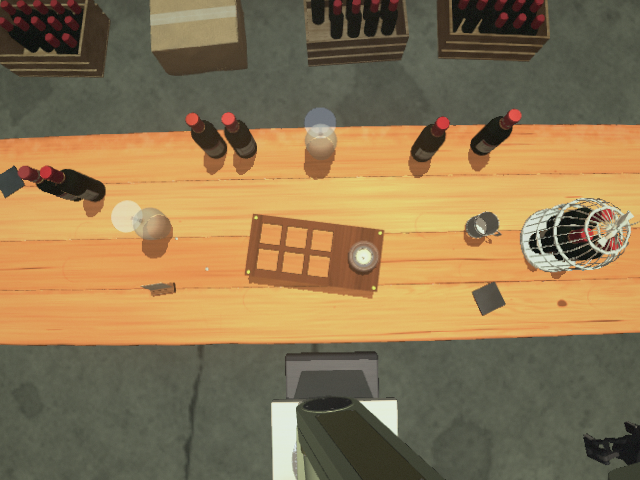

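View pics/scene.png

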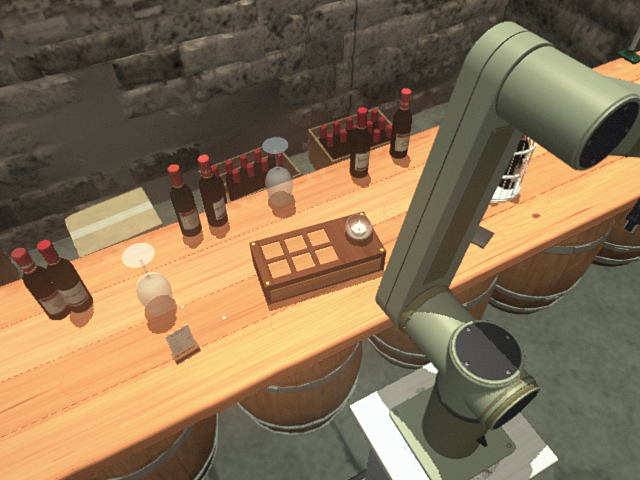

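The top view shows the chest with corners near (254,215), (383,231), (376,296), (247,275). Its six tiles run from about (270,234) to (317,265), and the glass is at (363,257). The next step is an enlarged crop with the tile centroids.

```bash
cat > h.py <<'E'
import numpy as np, cv2
from plant import ctrl, sensors, optics
def to_world(name,uv,z):
    c=optics.camera_params(name)
    s=cv2.undistortPoints(np.array(uv,float).reshape(-1,1,2),c["mtx"],np.array([c["k1"],0,0,0.]))[:,0]
    d=np.c_[s,np.ones(len(s))]@c["R"]; o=-c["R"].T@c["t"]
    return o+d*((z-o[2])/d[:,2])[:,None]
E
python3 - <<'E'
from h import *
im=cv2.imread("pics/top.png"); cv2.imwrite("pics/crop.png",cv2.resize(im[205:305,235:395],None,fx=5,fy=5,interpolation=cv2.INTER_CUBIC))
m=np.zeros(im.shape[:2],np.uint8); m[218:282,254:338]=(im[218:282,254:338].astype(int)[:,:,2]>190)*255
n,_,st,ce=cv2.connectedComponentsWithStats(m)
k=[i for i in range(1,n) if st[i,4]>100]
d=np.load("top_d.npy"); c=optics.camera_params("top")
for i in k:
    w=to_world("top",[ce[i]],76)[0]
    u,v=ce[i].round().astype(int); dep=d[v,u]
    print(st[i],ce[i].round(1),w.round(1),"depth",dep,"expected",(c["R"]@w+c["t"])[2].round(1))
E
```

```text
[291 218  47   6 157] [320.7 219.6] [600.3  22.9  76. ] depth 1228.6987 expected 1151.8
[260 224  22  21 384] [270.7 234. ] [568.  144.5  76. ] depth 1150.0402 expected 1150.3
[286 227  22  21 382] [296.1 237.1] [559.1  83.1  76. ] depth 1147.3464 expected 1149.0
[311 230  22  22 388] [321.6 240.2] [550.2  21.8  76. ] depth 1143.7352 expected 1147.8
[257 249  22  22 393] [267.2 259.4] [506.7 153.5  76. ] depth 1147.1895 expected 1145.5
[282 252  22  22 393] [292.7 262.7] [497.6  92.3  76. ] depth 1144.127 expected 1144.3
[308 255  22  22 393] [318.4 266. ] [488.5  30.8  76. ] depth 1142.6157 expected 1143.1
```

View pics/crop.png

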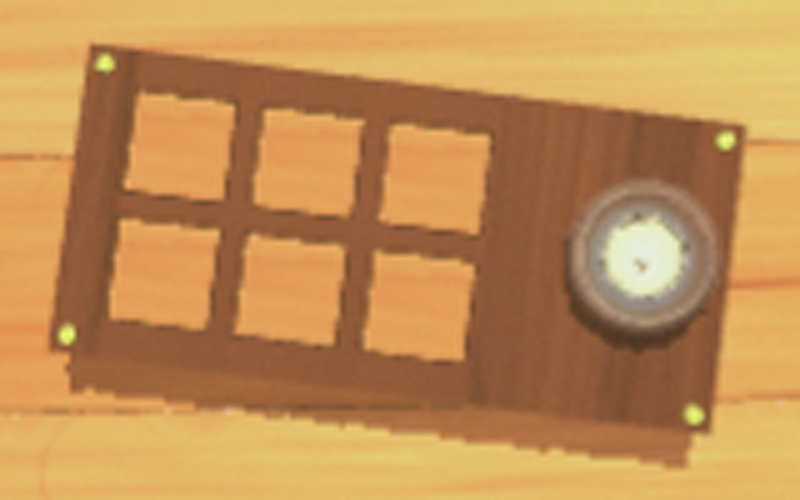

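The tile spacing comes out at 62 mm and the depths agree with z = 76, which gives a chest yaw of about -0.144 rad. The crop shows the glass at crop (642,258), clear of the tiles. I'll shut the gripper and hover over the field.

```bash
cat >> h.py <<'E'
T=np.array([[568,144.5],[559.1,83.1],[550.2,21.8],[506.7,153.5],[497.6,92.3],[488.5,30.8]])
a=-0.145
R0=np.array([[np.cos(a),np.sin(a),0],[np.sin(a),-np.cos(a),0],[0,0,-1.]])
RB=R0@np.diag([-1,-1,1])
E
python3 - <<'E'
from h import *
print(to_world("top",[[363.4,256.6]],110), T.mean(0), optics.camera_params("wrist")["T_tool_cam"].round(2))
ctrl.gripper_to(0,20)
p=[*T.mean(0),190]
for R in (R0,RB): print(ctrl.solve_ik(p,R))
q=[ctrl.solve_ik(p,R) for R in (R0,RB)]
R=R0
if q[0] is None or (q[1] is not None and abs(q[1][5]+.15)<abs(q[0][5]+.15)): R=RB
ctrl.move_ptp(p,R)
s=sensors.read_state(); print(s["t"],s["eef_pos"],s["grip_width"],s["force"],ctrl.tcp_to_tips,s["eef_rot"].round(2))
im,_=optics.grab_frame("wrist"); cv2.imwrite("pics/w.png",im[:,:,::-1])
E
```

```text
[[507.14159832 -75.05011074 110.        ]] [528.35        87.66666667] [[  -0.     -0.95   -0.32   81.25]
 [   1.     -0.     -0.      0.53]
 [   0.     -0.32    0.95 -117.87]
 [   0.      0.      0.      1.  ]]
[ 2.77530223e-03  1.88293081e-01  1.70740706e+00 -4.44089210e-16
  1.24589251e+00  1.71857163e+00]
[ 2.77530223e-03  1.88293081e-01  1.70740706e+00 -4.44089210e-16
  1.24589251e+00 -1.42302102e+00]
3.5667 [528.63310349  86.87487717 190.10622196] -0.07265396257578609 [-0.44373866  1.12703415  0.18978577] 25.0 [[-0.99  0.15  0.  ]
 [ 0.15  0.99 -0.  ]
 [-0.   -0.   -1.  ]]
```

View pics/w.png

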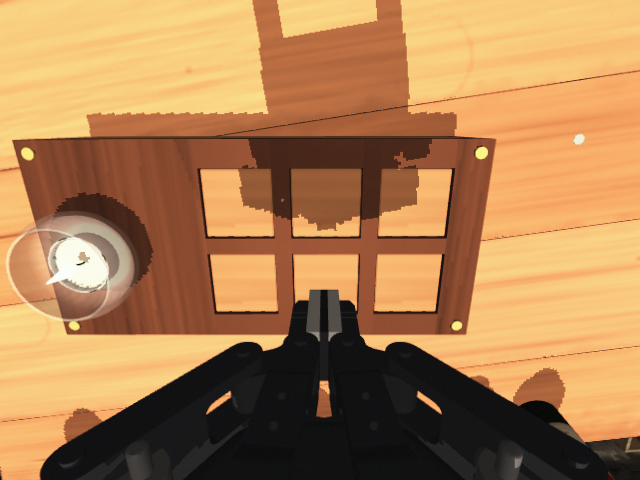

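The wrist view shows the glass far left at (80,265). The front row of tiles is at about (237,203), (326,203) and (415,203), with the rear row below it. I'll check those against prediction, then feel the tiles.

```bash
cat >> h.py <<'E'
def feel(i, zhov=76+25+8):
    ctrl.move_l([*T[i],zhov],vel=100)
    ctrl.hold(0.15); f0=sensors.read_state()["force"][2]
    hit=ctrl.move_l([*T[i],97],vel=15,threshold=3)
    s=sensors.read_state(); print(i,hit,"t",s["t"].__round__(2),"tip z",(s["eef_pos"][2]-25).round(2),"dF",(s["force"][2]-f0).round(2),flush=True)
    return f0
E
python3 - <<'E'
from h import *
c=optics.camera_params("wrist"); s=sensors.read_state()
X=(np.c_[T,np.full(6,76)]-s["eef_pos"])@s["eef_rot"]
M=np.linalg.inv(c["T_tool_cam"]); X=X@M[:3,:3].T+M[:3,3]
print(cv2.projectPoints(X,np.zeros(3),np.zeros(3),c["mtx"],np.array([c["k1"],0,0,0]))[0][:,0].round(0).tolist())
f=feel(5); ctrl.move_l([*T[5],109],vel=100)
E
```

```text
[[407.0, 282.0], [325.0, 282.0], [244.0, 283.0], [413.0, 202.0], [325.0, 202.0], [237.0, 202.0]]
5 True t 5.55 tip z 76.05 dF 3.8
```

The projections match within 2 px, and the first tile is rigid at z = 76.05. A live tile would give about 1.75 mm at 3 N. I'll feel the rest, stop at the one that gives, press it to its stop, and lift off.

```bash
python3 - <<'E'
from h import *
for i in (4,3,0,1,2):
    f0=feel(i)
    s=sensors.read_state()
    if s["eef_pos"][2]-25<75.2:
        hit=ctrl.move_l([*T[i],76+25-8.6],vel=15,threshold=15)
        ctrl.hold(0.5); s=sensors.read_state(); print("pressed",hit,(s["eef_pos"][2]-25).round(2),(s["force"][2]-f0).round(2))
        ctrl.hold(0.8); ctrl.move_l([*T[i],110],vel=50); ctrl.move_l([*T[i],230],vel=120); break
    ctrl.move_l([*T[i],109],vel=100)
print(sensors.read_state()["t"])
for n in ("scene","top"):
    p,_=optics.grab_frame(n); cv2.imwrite(f"pics/{n}2.png",p[:,:,::-1])
E
```

```text
4 True t 7.29 tip z 76.09 dF 3.83
3 True t 9.03 tip z 76.09 dF 4.52
0 True t 10.76 tip z 76.11 dF 3.45
1 True t 12.53 tip z 74.73 dF 0.78
pressed False 68.31 6.99
16.1
```

View pics/scene2.png

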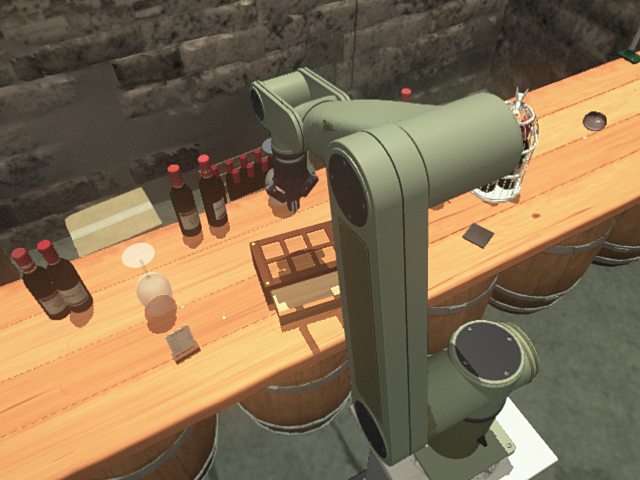

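The scene view shows the drawer standing out at (310,300). The middle rear tile was the catch and went down about 7.7 mm. A wrist view will confirm the tile is back up, the drawer is fully out and the glass hasn't moved.

```bash
python3 - <<'E'
from h import *
ctrl.move_l([*T[1],270],vel=120)
p,d=optics.grab_frame("wrist"); cv2.imwrite("pics/w2.png",p[:,:,::-1])
E
```

```text
(no output)
```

View pics/w2.png

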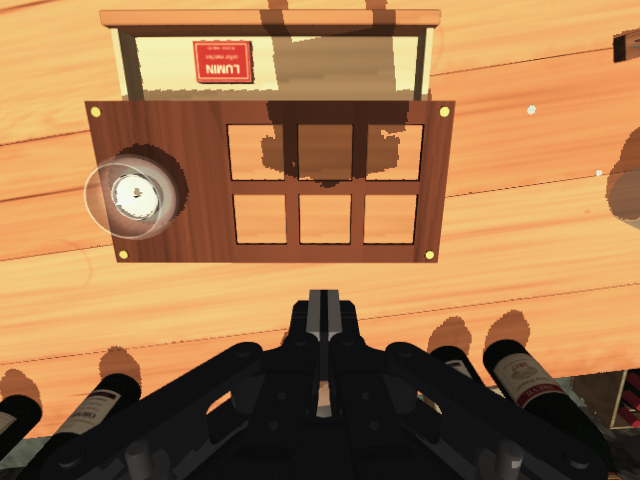

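The drawer is fully out, with its front at (270,18) and the matchbox inside at (223,62). The tile at (325,218) is level with the others, and the glass at (135,195) stands in place. I'm handing in.

```bash
python3 -c "
from plant import ctrl
print(ctrl.finish_job())"
```

```text
the job is handed in; nothing more can be done
None
```

The drawer is standing open and the job is handed in: the middle tile of the rear row was the catch, I pressed it down about 7.7 mm of its 8 mm, it came back up once I lifted off, and the glass and matchbox are in place.

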